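# Mount the sample biscuit and lay out its references

### The job

Mount the cocoa biscuit in the green-walled sample holder: the black spacer ring flat at the bottom of the bore, the cocoa biscuit on top of it, and the brass clamp ring on top of the biscuit. On the blue board lay the two reference biscuits flat and centred on the round places, the golden one on the left and the iced one to its right, as seen from the robot. Biscuits are brittle, so set them down rather than drop them, and leave the jar, the mug and the brush where they are.

Things in the scene. Friction and masses are not known exactly. Their poses are not given: they have to be found in the camera images.
- spacer_ring: the black plastic spacer ring, lying flat: 50 mm outside, 32 mm hole, 16 mm high. Origin at the centre of its underside, z up
- clamp_ring: the brass clamp ring, lying flat: 50 mm outside, 32 mm hole, 14 mm high, about 110 g. Origin at the centre of its underside, z up
- cocoa_biscuit: the sample: dark brown cocoa biscuit, a round flat biscuit, 50 mm across and 14 mm thick, 25 g, lying flat; origin at the centre of its underside, z up; brittle
- golden_biscuit: golden yellow-brown plain biscuit with small pin holes, a round flat biscuit, 50 mm across and 14 mm thick, 25 g, lying flat; origin at the centre of its underside, z up; brittle
- iced_biscuit: biscuit with a white iced top and pink dots, a round flat biscuit, 50 mm across and 14 mm thick, 25 g, lying flat; origin at the centre of its underside, z up; brittle
- holder: sample holder, fixed: white 100 x 100 x 6 mm floor plate; two green curved walls round a bore 57 mm across, 54 mm high in all, flared above 46 mm. Two open notches 40 mm wide at its +x and -x sides, down to the plate, let fingers hold a part while lowering it. Origin under the plate on the bore axis, z up. Stacked undersides: spacer 6, sample 22, clamp 36 mm. Yaw within 0.35 rad
- board: blue reference board, fixed: 80 mm (its x) x 190 mm (its y) x 6 mm thick, with two round places (pale blue with white rims, 60 mm across, level with its top) centred 50 mm along its +y (left, seen from the robot) and 50 mm along its -y (right). Origin at the centre of its underside, z up. Yaw within 0.35 rad
- jar: bystander: closed amber jar with a red cap, 60 mm across, 85 mm high; origin at the centre of its underside
- mug: bystander: blue mug, 76 mm across, 90 mm high; origin at the centre of its underside
- brush: bystander: hand brush lying on the bench; origin under its middle
Things that resemble listed ones, but are neither listed nor needed, are in the scene too. What is shaped like the spacer_ring but purple is not meant. What is shaped like the clamp_ring but turquoise is not meant.

How it is judged:
By the outcome, as a careful person would: the job done as asked, in the order asked, and still so for the second after the job is handed in, with the robot touching nothing.
It also fails if it takes over 134 s, if anything falls off the work surface, if the arm or the gripper's body presses on something with over 40 N, if the wrist force passes 120 N, or if a joint passes its speed limit or range.

### The arm

A 6-joint arm with a two-finger parallel gripper is mounted at the origin on the work surface. World frame = base frame: x ahead of the robot, y to its left, z up, the work surface at z = 0. Lengths are in m, angles in rad, forces in N, time in s.
With the tool pointing down it reaches from about 0.3 to 0.875 m from the base axis. Payload 4.2 kg.
Tool frame: the origin (TCP) lies on the centre line of the jaws, within the pads' length; the fingertips stand 8 mm ahead of it and the grasp point (between the pads) lies 11 mm behind it (manip.tip_reach is the z of the fingertips in the tool frame, in m); z points along the fingers, y is the line along which they close (so a half turn about z gives the same grasp; the last joint's range is limited). The gripper opens to 85 mm and grips with 20 to 120 N. Pads are 22 mm wide; open, the fingers measure 114 mm over their backs; the gripper's body (76 mm by 85 mm) begins 54 mm behind the grasp point. The pads swing forward as they close: fully open they stand 13 mm farther back than shut.
Start: joints at [-1.181, 0.32, 1.565, -0, 1.257, -0.02], TCP at [0.229, -0.527, 0.239] pointing down, gripper open.
Joint ranges: [-3.11, 3.11], [-0.84, 2.01], [0.21, 2.61], [-1.34, 4.49], [0.05, 2.63], [-2.56, 2.56]. Speed limits (rad/s): [2.57, 2.57, 3.14, 3.14, 3.14, 3.14].

### API

Orientations are given as a unit quaternion [x, y, z, w].
In Python, from bench import manip gives the robot as it stands. The module is installed in compiled form; this text tells all that it offers.
- The arm moves only by the tool servo_tool, never from a script. Its arguments are lists of equal length, an entry for each row: "delta_rot": the turn, a rotation vector about the tool's x, y, z in degrees, a list of three; "linear": the shift along the tool's x, y, z in mm, a list of three; "fingers": the finger opening in mm, from 0 to 85.4. A call has 1 to 12 rows; each row shifts and turns the commanded pose from where the row before left it, along the tool's axes as they then stand; what a row does not reach is not made up. A row lasts 1/12 s, in which the tool goes at most 41.7 mm and 7.16 degrees, less where a joint would pass 70% of its speed; a pose out of reach is approached as far as the arm can. A call with a gripper value outside its range is refused whole. The fingers move at their own pace and stop on an object; "grip_force" is the grip in N (left out, the last holds). Time passes only in rows, so rows that do not move let the fingers close. It gives the time, the measured TCP pose, the force, the opening and the grip force at its end, in the units of the state.
- manip.state(): the state, without advancing time (a new reading comes with each control period).
- manip.grab_frame(name): name is "side" or "top" or "wrist"; returns the picture (400x640x3 uint8, red, green, blue); there is no depth.
- manip.get_calibration(name): a dict with "vfov" (degrees; the focal length in pixels is half the picture's height over the tangent of half this angle, whatever the lens; pixels are square), "cx", "cy" (the principal point, pixels), "T" (4x4, takes a point from camera to world coordinates). Camera axes: x right, y down, z forward; pixel columns grow to the right and rows downward; lengths in m; the calibration is good to about 2 mm. A picture is of the moment at which its call begins: read the wrist's pose just before it. get_calibration takes no time and is no camera call; for the wrist camera it gives the pose at the moment of the call.
- manip.hand_in(): hands the job in; it is judged then, once.
The state is a dict: "time_s": time; "joints": joint angles; "qd": joint speeds; "joint_torque": joint torques, N m; "tcp_pos": TCP position; "tool_rot": TCP orientation; "contact_force": force on the tool from outside, world axes, zero at the start; "wrist_torque": the same for the moment, N m; "width": finger opening in m; "gripper_force": force on a finger pad.
Only numpy, scipy, OpenCV 4.12 (cv2) and the standard library are available. Lean on these libraries where they do the work, as an engineer would, in place of code of your own. Each camera call takes 0.05 s, during which the arm holds its last target. There are 200 camera calls.

## Working session

There is one attempt and no reset: what is moved stays moved. The work goes in short steps, Python scripts to look and compute and a tool call to move; the robot and the scene stay as the last step left them, time stands still between calls to the robot, and variables do not carry over. Pictures are saved under pics/ and viewed, at most 14 in all, crops included, and the job is handed in when it is done.

Besides the shell and the picture viewer there is one more tool, called by a JSON object that holds its "api" and its "payload", one argument or row to a line. servo_tool: Moves the arm, as the interface text tells. Its arguments: {"type":"object","properties":{"delta_rot":{"type":"array","items":{"type":"array","items":{"type":"number"}}},"linear":{"type":"array","items":{"type":"array","items":{"type":"number"}}},"fingers":{"type":"array","items":{"type":"number"}},"grip_force":{"type":"number"}},"required":["delta_rot","linear","fingers"]}

```bash
mkdir -p pics; python3 - <<'E'
from bench import manip
import cv2,numpy as np
s=manip.state(); print(s); print(manip.tip_reach)
for n in("top","side"):
    f=manip.grab_frame(n); cv2.imwrite(f"pics/{n}0.png",f[:,:,::-1])
    c=manip.get_calibration(n); print(n,c)
print(manip.get_calibration("wrist"))
E
```

```text
{'time_s': 0.0, 'joints': array([-1.18100411e+00,  3.20298391e-01,  1.56567630e+00,  1.09294500e-05,
        1.25741397e+00, -1.99907956e-02]), 'qd': array([-0.00072443, -0.00055225, -0.00110371,  0.0007561 , -0.00079351,
        0.00012631]), 'joint_torque': array([ 2.43551607e-03, -4.15513587e+01, -2.34159583e+01,  2.29522320e-04,
        8.22781323e-03,  1.99247872e-06]), 'tcp_pos': array([ 0.22891709, -0.52695878,  0.23847959]), 'tool_rot': array([ 9.79083013e-01,  2.03459201e-01, -1.59988443e-04, -8.83651662e-04]), 'contact_force': array([0.48912317, 0.44130598, 0.08723777]), 'wrist_torque': array([-0.03011138,  0.00213967, -0.02775269]), 'gripper_force': 0.0, 'width': 0.08531551467874242}
0.008
top {'vfov': 53.23511659625075, 'cx': 315.9746631654089, 'cy': 200.5036018525401, 'T': array([[-0.11317504, -0.96911126,  0.21912273,  0.38041993],
       [-0.99356807,  0.10956039, -0.02861822,  0.0154327 ],
       [ 0.00372707, -0.22095222, -0.97527751,  1.02032914],
       [ 0.        ,  0.        ,  0.        ,  1.        ]])}
side {'vfov': 43.3024451036291, 'cx': 313.27969568937476, 'cy': 204.7871203508195, 'T': array([[ 0.93520093, -0.20505049,  0.28871008,  0.12931387],
       [-0.35365585, -0.58243657,  0.731912  , -1.2150623 ],
       [ 0.01807639, -0.7865888 , -0.61721253,  1.08052324],
       [ 0.        ,  0.        ,  0.        ,  1.        ]])}
{'vfov': 68.58339449150196, 'cx': 313.3512830383521, 'cy': 201.27233929499678, 'T': array([[ 3.99267138e-01, -8.84444058e-01, -2.41545982e-01,
         2.89426020e-01],
       [-9.16834387e-01, -3.85356256e-01, -1.04476137e-01,
        -5.01372163e-01],
       [-6.77957206e-04,  2.63171550e-01, -9.64748815e-01,
         3.72714968e-01],
       [ 0.00000000e+00,  0.00000000e+00,  0.00000000e+00,
         1.00000000e+00]])}
```

View pics/top0.png

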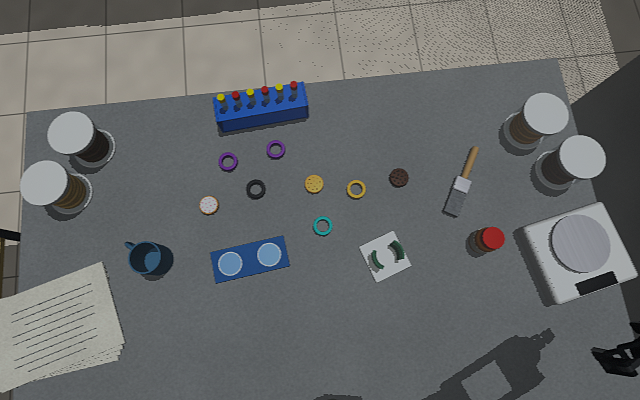

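View pics/side0.png

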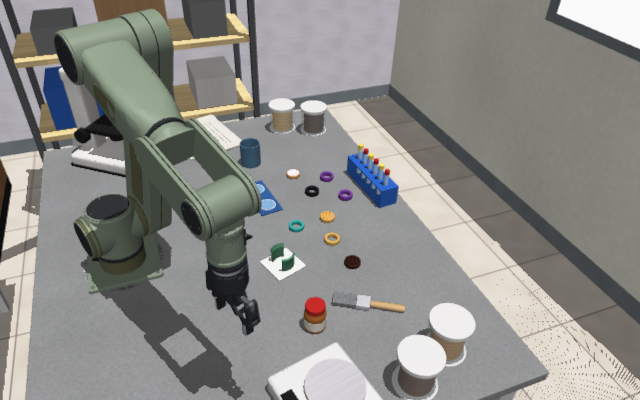

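Top view: black ring (256,189), with purple look-alikes at (228,161) and (276,149). Brass ring (356,189), with a turquoise look-alike at (323,226). The golden biscuit is at (314,184), iced at (209,205), cocoa at (399,177). The board is at (250,259), the holder at (385,256), the jar at (488,240), the mug at (150,258) and the brush at (462,182). I choose by colour.

```bash
cat > h.py <<'E'
from bench import manip
import cv2,numpy as np
def ray(c,px,z):
    f=200/np.tan(np.radians(c["vfov"])/2)
    d=c["T"][:3,:3]@np.array([(px[0]-c["cx"])/f,(px[1]-c["cy"])/f,1]); o=c["T"][:3,3]
    return o+d*(z-o[2])/d[2]
def proj(c,p):
    f=200/np.tan(np.radians(c["vfov"])/2)
    q=c["T"][:3,:3].T@(np.array(p)-c["T"][:3,3]); return np.array([c["cx"]+f*q[0]/q[2],c["cy"]+f*q[1]/q[2]])
def move(p,yaw=None):
    """shift in tool axes (mm) from present TCP to world p; turn about tool z (deg) so tool y heads to yaw"""
    from scipy.spatial.transform import Rotation as R
    s=manip.state(); M=R.from_quat(s["tool_rot"]).as_matrix()
    a=np.degrees(np.arctan2(M[1,1],M[0,1]))
    print("shift mm",np.round(M.T@(np.array(p)-s["tcp_pos"])*1e3,1),"y-heading",round(a,2),"turn z",None if yaw is None else round(a-yaw,2),"tilt",np.round(M[:,2],4))
E
python3 - <<'E'
from h import *
c=manip.get_calibration("top")
for n,p,z in [("black",(256,189),.01),("brass",(356,189),.01),("cocoa",(399,177),.01),("golden",(314,184),.01),("iced",(209,205),.01),("turq",(323,226),.01),("purple1",(228,161),.01),("purple2",(276,149),.01),("holder",(386,257),.006),("B_l",(230.5,264),.006),("B_r",(269,255),.006),("mug",(150,258),.06),("jar",(488,240),.06),("brush",(457,200),.02)]:
    print(n,np.round(ray(c,p,z),3))
E
```

```text
black [0.656 0.138 0.01 ]
brass [ 0.626 -0.122  0.01 ]
cocoa [ 0.646 -0.239  0.01 ]
golden [ 0.652 -0.014  0.01 ]
iced [0.627 0.262 0.01 ]
turq [ 0.539 -0.025  0.01 ]
purple1 [0.74  0.206 0.01 ]
purple2 [0.76  0.076 0.01 ]
holder [ 0.443 -0.174  0.006]
B_l [0.47  0.218 0.006]
B_r [0.481 0.12  0.006]
mug [0.501 0.397 0.06 ]
jar [ 0.452 -0.415  0.06 ]
brush [ 0.566 -0.375  0.02 ]
```

{"api": "servo_tool", "payload": {
  "delta_rot": [
    [0,0,-5.54],
    [0,0,-5.54],
    [0,0,-5.54],
    [0,0,-5.54],
    [0,0,-5.54],
    [0,0,-5.54],
    [0,0,-5.54],
    [0,0,-5.54],
    [0,0,-5.54],
    [0,0,-5.54],
    [0,0,-5.54],
    [0,0,-5.54]
  ],
  "linear": [
    [32.6,-18.3,0],
    [34.2,-15.1,0],
    [35.5,-11.7,0],
    [36.4,-8.2,0],
    [37.1,-4.6,0],
    [37.3,-1,0],
    [37.3,2.5,0],
    [36.8,6.2,0],
    [36.1,9.7,0],
    [35,13.1,0],
    [33.5,16.4,0],
    [31.8,19.6,0]
  ],
  "fingers": [85,85,85,85,85,85,85,85,85,85,85,85]
}}

```text
time_s: 1.1
tcp_pos: [0.5008, -0.1687, 0.239]
tool_rot: [0.706, 0.709, -0.0, -0.0]
contact_force: [0.7, -0.2, 0.8]
width: 0.0851
gripper_force: 0.0
```

```bash
python3 - <<'E'
from h import *
s=manip.state(); print(s["tcp_pos"],s["time_s"],s["qd"])
c=manip.get_calibration("wrist"); f=manip.grab_frame("wrist"); cv2.imwrite("pics/w1.png",f[:,:,::-1])
np.save("pics/w1T.npy",c["T"])
for n,p in dict(holder=(.443,-.174,.03),brass=(.626,-.122,.01),cocoa=(.646,-.239,.01),golden=(.652,-.014,.01)).items(): print(n,proj(c,p).round())
E
```

```text
[ 0.50080302 -0.16866289  0.23903723] 1.1 [ 0.82246519  0.21092872 -0.286384   -0.00441791  0.06972659 -0.33176128]
holder [265. 183.]
brass [417. 138.]
cocoa [424. 229.]
golden [450.  39.]
```

View pics/w1.png

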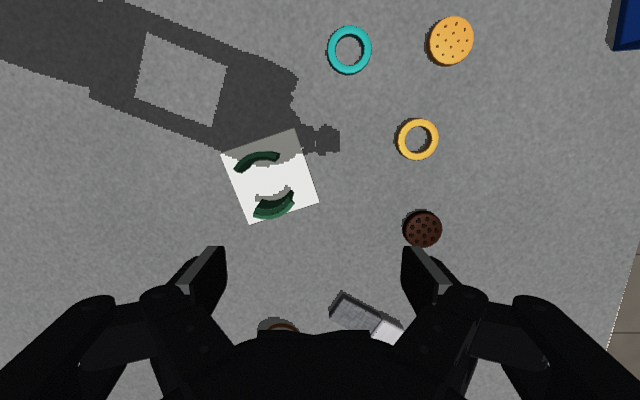

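Wrist view: holder plate corners are about (220,153), (296,128), (320,203) and (249,224), with green walls above and below, so the notches face along about +18°. Brass ring (418,139), cocoa (422,229), golden (450,41), turquoise look-alike (349,50).

```bash
python3 - <<'E'
from h import *
c=manip.get_calibration("wrist"); c["T"]=np.load("pics/w1T.npy")
P=np.array([ray(c,p,.006) for p in [(220,153),(296,128),(320,203),(249,224)]]); print(P.round(4),P.mean(0))
for i,j in((0,1),(3,2),(3,0),(2,1)): d=P[j]-P[i]; print(np.degrees(np.arctan2(d[1],d[0])),np.hypot(d[0],d[1]))
for n,p in dict(brass=(418,139),cocoa=(422,229),golden=(450,41)).items(): print(n,ray(c,p,.01).round(4))
move((.656,.138,.14),18)
E
```

```text
[[ 0.384  -0.1417  0.006 ]
 [ 0.4787 -0.111   0.006 ]
 [ 0.5089 -0.2055  0.006 ]
 [ 0.4151 -0.2349  0.006 ]] [ 0.44668319 -0.17325698  0.006     ]
17.91576015185754 0.09958631989268477
17.4165233631259 0.09834568656580145
108.4615245595672 0.09830475433871076
107.73779553687808 0.09915768010661251
brass [ 0.6268 -0.1231  0.01  ]
cocoa [ 0.6435 -0.2391  0.01  ]
golden [ 0.6519 -0.0158  0.01  ]
shift mm [299.6 154.2 100.9] y-heading 0.63 turn z -17.37 tilt [ 0.0034  0.0048 -1.    ]
```

{"api": "servo_tool", "payload": {
  "delta_rot": [
    [0,0,0],
    [0,0,0],
    [0,0,0],
    [0,0,0],
    [0,0,0],
    [0,0,0],
    [0,0,0],
    [0,0,0],
    [0,0,0],
    [0,0,-5.8],
    [0,0,-5.8],
    [0,0,-5.8]
  ],
  "linear": [
    [33.3,17.1,11],
    [33.3,17.1,11],
    [33.3,17.1,11],
    [33.3,17.1,11],
    [33.3,17.1,11],
    [33.3,17.1,11],
    [33.3,17.1,11],
    [33.3,17.1,11],
    [33.3,17.1,11],
    [0,0,0],
    [0,0,0],
    [0,0,0]
  ],
  "fingers": [85,85,85,85,85,85,85,85,85,85,85,85]
}}

```text
time_s: 2.15
tcp_pos: [0.6541, 0.1298, 0.1389]
tool_rot: [0.59, 0.808, -0.001, -0.001]
contact_force: [0.3, -1.0, 0.8]
width: 0.0849
gripper_force: 0.0
```

```bash
python3 - <<'E'
from h import *
s=manip.state(); print(s["tcp_pos"],s["time_s"],np.abs(s["qd"]).max())
c=manip.get_calibration("wrist"); f=manip.grab_frame("wrist"); cv2.imwrite("pics/w2.png",f[:,:,::-1])
np.save("pics/w2T.npy",c["T"]); print(proj(c,(.656,.138,.01)))
E
```

```text
[0.65406432 0.12983295 0.13888808] 2.15 1.2022507228439965
[319.17202616 187.52565078]
```

View pics/w2.png

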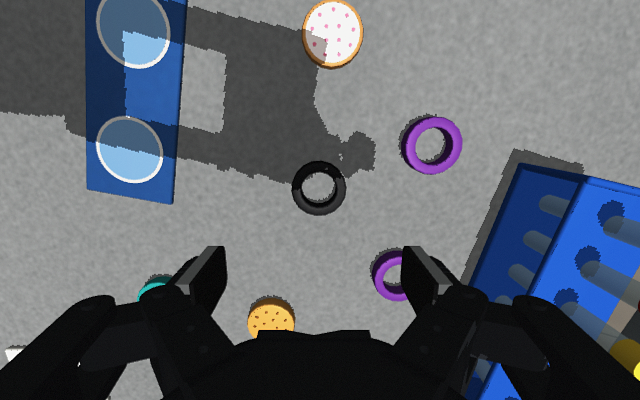

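Close view: the black spacer is at (319,188), with purple look-alikes at (431,145) and (395,276). The choice is confirmed. Iced biscuit (333,34), right place (130,150), left place (133,28).

```bash
cat >> h.py <<'E'
def blob(f,mask,px,r=60):
    """hull of the mask component set near px -> ellipse centre"""
    m=np.zeros(mask.shape,np.uint8); cv2.circle(m,tuple(int(v) for v in px),r,255,-1)
    m&=mask.astype(np.uint8)*255; m=cv2.morphologyEx(m,cv2.MORPH_OPEN,np.ones((3,3)))
    cs,_=cv2.findContours(m,cv2.RETR_EXTERNAL,cv2.CHAIN_APPROX_NONE)
    return cv2.fitEllipse(cv2.convexHull(max(cs,key=cv2.contourArea)))
E
python3 - <<'E'
from h import *
c=manip.get_calibration("wrist"); c["T"]=np.load("pics/w2T.npy")
f=cv2.imread("pics/w2.png"); e=blob(f,f.max(2)<55,(319,188),38); print(e)
p=ray(c,e[0],.010); print(p)
hs=cv2.cvtColor(f,cv2.COLOR_BGR2HSV)
for q in((333,34),): print("iced",ray(c,q,.010))
for q in((130,150),(133,28)): print("place",ray(c,q,.006))
p[2]=.010; move(p,18)
E
```

```text
((318.2552185058594, 187.53810119628906), (54.113555908203125, 54.74277114868164), 176.3015594482422)
[0.65520254 0.13773159 0.01      ]
iced [0.62741122 0.26155839 0.01      ]
place [0.48299364 0.11791281 0.006     ]
place [0.47075306 0.21722508 0.006     ]
shift mm [  7.6   3.9 129.2] y-heading 17.84 turn z -0.16 tilt [-1.8e-03 -5.0e-04 -1.0e+00]
```

{"api": "servo_tool", "payload": {
  "delta_rot": [
    [0,0,0],
    [0,0,0],
    [0,0,0],
    [0,0,0],
    [0,0,0]
  ],
  "linear": [
    [0,0,25],
    [0,0,30],
    [0,0,25],
    [0,0,0],
    [0,0,0]
  ],
  "fingers": [80,80,80,80,80]
}}

```text
time_s: 2.62
tcp_pos: [0.6534, 0.1287, 0.059]
tool_rot: [0.593, 0.805, -0.001, -0.001]
contact_force: [0.9, -0.4, 0.7]
width: 0.0801
gripper_force: 0.0
```

```bash
python3 - <<'E'
from h import *
move((.6552,.1377,.0095),18)
E
```

```text
shift mm [ 8.1  4.5 49.5] y-heading 17.26 turn z -0.74 tilt [-3.4e-03 -7.0e-04 -1.0e+00]
```

{"api": "servo_tool", "payload": {
  "delta_rot": [
    [0,0,-0.7],
    [0,0,0],
    [0,0,0],
    [0,0,0],
    [0,0,0],
    [0,0,0],
    [0,0,0],
    [0,0,0],
    [0,0,0],
    [0,0,0],
    [0,0,0],
    [0,0,0]
  ],
  "linear": [
    [8,4.5,5],
    [0,0,15],
    [0,0,17],
    [0,0,12.5],
    [0,0,0],
    [0,0,0],
    [0,0,0],
    [0,0,0],
    [0,0,0],
    [0,0,0],
    [0,0,0],
    [0,0,0]
  ],
  "fingers": [80,80,80,80,80,40,40,40,40,40,40,40],
  "grip_force": 30
}}

```text
time_s: 3.62
tcp_pos: [0.6574, 0.1384, 0.0127]
tool_rot: [0.587, 0.809, 0.001, 0.001]
contact_force: [-0.4, 0.6, 5.8]
width: 0.0482
gripper_force: 31.0
```

```bash
python3 - <<'E'
from h import *
s=manip.state(); print(s["tcp_pos"],s["width"],s["gripper_force"],s["contact_force"])
c=manip.get_calibration("wrist"); f=manip.grab_frame("wrist"); cv2.imwrite("pics/w3.png",f[:,:,::-1])
E
```

```text
[0.65735097 0.13837017 0.01265527] 0.04821458202503918 31.017737556248903 [-0.41167592  0.61931449  5.83385749]
```

View pics/w3.png

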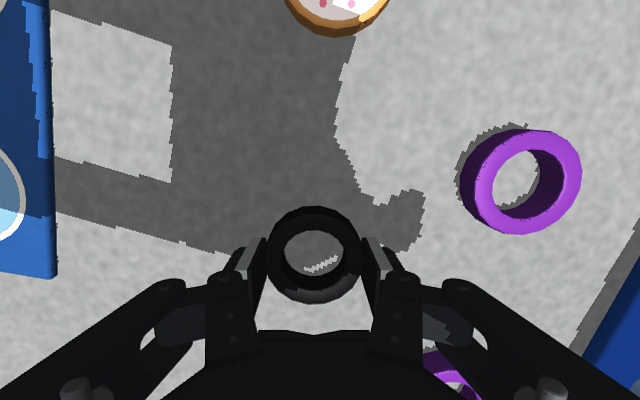

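The ring sits centred between the pads at (314,255). There is a light fingertip contact with the table, so later picks should go about 2 mm higher.

{"api": "servo_tool", "payload": {
  "delta_rot": [
    [0,0,0],
    [0,0,0],
    [0,0,0],
    [0,0,0]
  ],
  "linear": [
    [0,0,-20],
    [0,0,-35],
    [0,0,-35],
    [0,0,-25]
  ],
  "fingers": [40,40,40,40]
}}

```text
time_s: 4.0
tcp_pos: [0.6572, 0.1383, 0.129]
tool_rot: [0.587, 0.809, 0.001, 0.001]
contact_force: [0.3, 0.0, -1.3]
width: 0.0484
gripper_force: 31.3
```

{"api": "servo_tool", "payload": {
  "delta_rot": [
    [0,0,0],
    [0,0,0],
    [0,0,0],
    [0,0,0],
    [0,0,0],
    [0,0,0],
    [0,0,0],
    [0,0,0],
    [0,0,0],
    [0,0,0],
    [0,0,0],
    [0,0,0]
  ],
  "linear": [
    [-19.3,-24.7,0],
    [-19.3,-24.7,0],
    [-19.3,-24.7,0],
    [-19.3,-24.7,0],
    [-19.3,-24.7,0],
    [-19.3,-24.7,0],
    [-19.3,-24.7,0],
    [-19.3,-24.7,0],
    [-19.3,-24.7,0],
    [-19.3,-24.7,0],
    [-19.3,-24.7,0],
    [-19.3,-24.7,0]
  ],
  "fingers": [40,40,40,40,40,40,40,40,40,40,40,40]
}}

```text
time_s: 5.0
tcp_pos: [0.4453, -0.1751, 0.1262]
tool_rot: [0.587, 0.809, 0.0, 0.001]
contact_force: [0.3, -0.9, 0.1]
width: 0.0487
gripper_force: 31.3
```

{"api": "servo_tool", "payload": {
  "delta_rot": [
    [0,0,0],
    [0,0,0]
  ],
  "linear": [
    [0,0,0],
    [0,0,0]
  ],
  "fingers": [40,40]
}}

```text
time_s: 5.17
tcp_pos: [0.4456, -0.175, 0.1262]
tool_rot: [0.589, 0.808, 0.0, 0.0]
contact_force: [0.0, 0.2, -0.7]
width: 0.0484
gripper_force: 31.3
```

```bash
python3 - <<'E'
from h import *
c=manip.get_calibration("wrist"); f=manip.grab_frame("wrist"); cv2.imwrite("pics/w4.png",f[:,:,::-1])
np.save("pics/w4T.npy",c["T"]); s=manip.state();print(s["tcp_pos"],s["width"],s["gripper_force"]);move((.4467,-.1733,.12),17.9)
E
```

```text
[ 0.44635405 -0.17425407  0.12617913] 0.04882065831118644 31.309786643832922
shift mm [0.8 0.6 6.2] y-heading 17.96 turn z 0.06 tilt [ 1.2e-03 -1.0e-04 -1.0e+00]
```

View pics/w4.png

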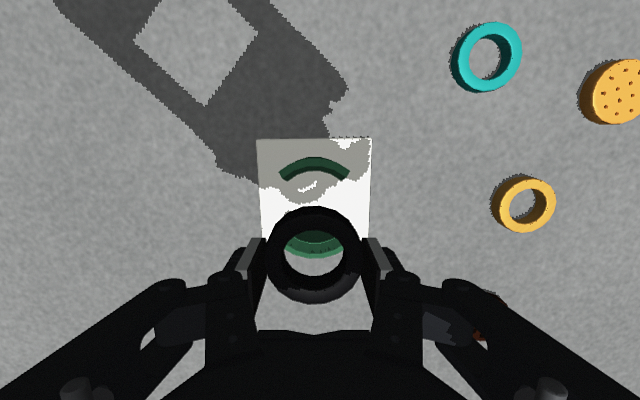

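The plate's far edge has corners at (257,139) and (371,138), parallel to the tool. The upper green wall arc spans about (280,172) to (349,172), so the bore sits under the ring.

```bash
python3 - <<'E'
from h import *
c=manip.get_calibration("wrist"); c["T"]=np.load("pics/w4T.npy")
f=cv2.imread("pics/w4.png")
a,b=ray(c,(257,139),.006),ray(c,(371.5,138),.006); d=b-a; L=np.hypot(*d[:2]); print(a,b,L,np.degrees(np.arctan2(d[1],d[0])))
u=d/L; n=np.array([-u[1],u[0],0]); print("centre",(a+b)/2-.05*n)
hs=cv2.cvtColor(f,cv2.COLOR_BGR2HSV); m=(hs[...,0]>60)&(hs[...,0]<90)&(hs[...,1]>110)
ys,xs=np.nonzero(m[:, 250:380]); xs+=250
k=ys<190; print("upper wall x",xs[k].min(),xs[k].max(), "lower",xs[~k].min(),xs[~k].max(),ys[~k].max())
for z in(.054,):
  p=ray(c,((xs[k].min()+xs[k].max())/2,165),z); print("wall mid at",p)
  # distance of the line from origin of n/u coordinates
  print("u coord wall",p@u,"u coord plate",((a+b)/2)@u)
E
```

```text
[ 0.38371511 -0.14113601  0.006     ] [ 0.47596864 -0.110422    0.006     ] 0.09723202133667075 18.414173507122264
centre [ 0.44563606 -0.1732189   0.006     ]
upper wall x 280 348 lower 254 372 332
wall mid at [ 0.43441699 -0.14073246  0.054     ]
u coord wall 0.3677188281367116 u coord plate 0.3681015242505803
```

{"api": "servo_tool", "payload": {
  "delta_rot": [
    [0,0,0],
    [0,0,0],
    [0,0,0],
    [0,0,0],
    [0,0,0],
    [0,0,0],
    [0,0,0]
  ],
  "linear": [
    [1.2,0,20],
    [0,0,25],
    [0,0,10],
    [0,0,10],
    [0,0,10],
    [0,0,8],
    [0,0,0]
  ],
  "fingers": [40,40,40,40,40,40,40]
}}

```text
time_s: 5.8
tcp_pos: [0.4457, -0.1716, 0.0415]
tool_rot: [0.587, 0.81, -0.0, -0.001]
contact_force: [-0.7, -0.0, -0.6]
width: 0.0482
gripper_force: 31.3
```

{"api": "servo_tool", "payload": {
  "delta_rot": [
    [0,0,0],
    [0,0,0],
    [0,0,0],
    [0,0,0],
    [0,0,0]
  ],
  "linear": [
    [-1,0,6],
    [0,0,7],
    [0,0,5],
    [0,0,3.5],
    [0,0,0]
  ],
  "fingers": [40,40,40,40,40]
}}

```text
time_s: 6.22
tcp_pos: [0.4458, -0.1736, 0.0206]
tool_rot: [0.587, 0.809, -0.0, -0.001]
contact_force: [0.0, -1.3, -0.7]
width: 0.0483
gripper_force: 31.3
```

{"api": "servo_tool", "payload": {
  "delta_rot": [
    [0,0,0],
    [0,0,0],
    [0,0,0],
    [0,0,0],
    [0,0,0],
    [0,0,0],
    [0,0,0],
    [0,0,0],
    [0,0,0],
    [0,0,0],
    [0,0,0],
    [0,0,0]
  ],
  "linear": [
    [0,0,1.8],
    [0,0,0],
    [0,0,0],
    [0,0,0],
    [0,0,0],
    [0,0,0],
    [0,0,-10],
    [0,0,-20],
    [0,0,-30],
    [0,0,-40],
    [0,0,-10],
    [0,0,0]
  ],
  "fingers": [40,40,62,72,72,72,72,72,72,75,80,80]
}}

```text
time_s: 7.22
tcp_pos: [0.4483, -0.1746, 0.1329]
tool_rot: [0.587, 0.809, 0.001, 0.004]
contact_force: [-0.9, -0.2, 0.5]
width: 0.0799
gripper_force: 0.0
```

```bash
python3 - <<'E'
from h import *
s=manip.state();print(s["tcp_pos"],s["width"])
c=manip.get_calibration("wrist"); f=manip.grab_frame("wrist"); cv2.imwrite("pics/w5.png",f[:,:,::-1])
np.save("pics/w5T.npy",c["T"]); move((.6435,-.2391,.12),17.9)
E
```

```text
[ 0.44834536 -0.17464983  0.13292555] 0.07986292670194593
shift mm [-122.8  166.7   11.6] y-heading 18.06 turn z 0.16 tilt [ 0.0033 -0.0015 -1.    ]
```

View pics/w5.png

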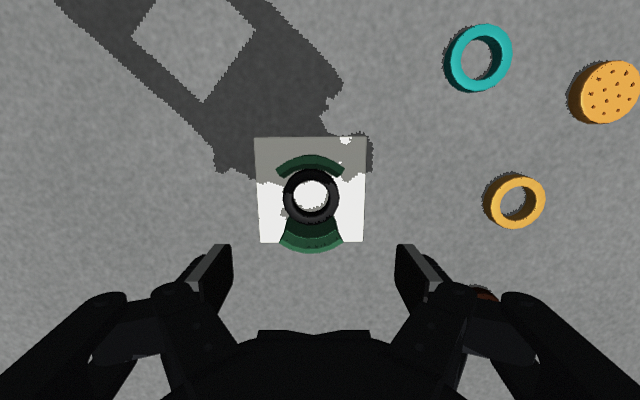

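Spacer flat in the bore at (311,195). Plate corners (254,138), (367,136), (363,242), (261,242).

{"api": "servo_tool", "payload": {
  "delta_rot": [
    [0,0,0],
    [0,0,0],
    [0,0,0],
    [0,0,0],
    [0,0,0],
    [0,0,0],
    [0,0,0],
    [0,0,0]
  ],
  "linear": [
    [-20.5,27.8,0],
    [-20.5,27.8,0],
    [-20.5,27.8,0],
    [-20.5,27.8,0],
    [-20.5,27.8,4],
    [-20.5,27.8,4],
    [0,0,4],
    [0,0,0]
  ],
  "fingers": [80,80,80,80,80,80,80,80]
}}

```text
time_s: 7.93
tcp_pos: [0.6423, -0.2386, 0.113]
tool_rot: [0.587, 0.809, -0.001, -0.003]
contact_force: [-0.1, 0.3, -0.7]
width: 0.0799
gripper_force: 0.0
```

```bash
python3 - <<'E'
from h import *
c=manip.get_calibration("wrist"); f=manip.grab_frame("wrist")[:,:,::-1].copy(); cv2.imwrite("pics/w6.png",f); np.save("pics/w6T.npy",c["T"])
q=proj(c,(.6435,-.2391,.01)); hs=cv2.cvtColor(f,cv2.COLOR_BGR2HSV)
e=blob(f,(hs[...,1]>70)&(hs[...,2]<140),q,50); print(q,e); p=ray(c,e[0],.009); print(p,manip.state()["time_s"])
move((p[0],p[1],.0145),17.9)
E
```

```text
[316.03302303 204.0215154 ] ((316.6551818847656, 204.06808471679688), (57.81278991699219, 58.03741455078125), 111.62765502929688)
[ 0.64410066 -0.23923791  0.009     ] 7.9833
shift mm [-2.1  2.9 99.4] y-heading 18.06 turn z 0.16 tilt [-0.0062  0.0023 -1.    ]
```

```bash
python3 - <<'E'
from h import *
c=manip.get_calibration("wrist"); c["T"]=np.load("pics/w5T.npy")
P=np.array([ray(c,q,.006) for q in((254.5,138),(367,136.5),(363,242),(261,242))]); print(P,P.mean(0)); print("ring",ray(c,(311,195),.022))
E
```

```text
[[ 0.38384322 -0.14193666  0.006     ]
 [ 0.47646317 -0.11032307  0.006     ]
 [ 0.50824403 -0.20420286  0.006     ]
 [ 0.41513607 -0.23444517  0.006     ]] [ 0.44592162 -0.17272694  0.006     ]
ring [ 0.44514128 -0.17146586  0.022     ]
```

{"api": "servo_tool", "payload": {
  "delta_rot": [
    [0,0,0],
    [0,0,0],
    [0,0,0],
    [0,0,0],
    [0,0,0],
    [0,0,0]
  ],
  "linear": [
    [-1,1.5,20],
    [0,0,30],
    [0,0,20],
    [0,0,12],
    [0,0,0],
    [0,0,0]
  ],
  "fingers": [75,75,75,75,75,75]
}}

```text
time_s: 8.48
tcp_pos: [0.6439, -0.2392, 0.0355]
tool_rot: [0.587, 0.809, -0.0, -0.001]
contact_force: [0.3, -0.1, 0.8]
width: 0.0749
gripper_force: 0.0
```

```bash
python3 - <<'E'
from h import *
move((.6441,-.2392,.0145),17.9)
E
```

```text
shift mm [-0.1  0.2 21. ] y-heading 18.06 turn z 0.16 tilt [-1.1e-03  4.0e-04 -1.0e+00]
```

{"api": "servo_tool", "payload": {
  "delta_rot": [
    [0,0,0],
    [0,0,0],
    [0,0,0],
    [0,0,0],
    [0,0,0],
    [0,0,0],
    [0,0,0],
    [0,0,0],
    [0,0,0],
    [0,0,0],
    [0,0,0]
  ],
  "linear": [
    [0,0,9],
    [0,0,8],
    [0,0,4],
    [0,0,0],
    [0,0,0],
    [0,0,0],
    [0,0,0],
    [0,0,0],
    [0,0,0],
    [0,0,0],
    [0,0,0]
  ],
  "fingers": [75,75,75,70,60,54,50,47,45,45,45],
  "grip_force": 20
}}

```text
time_s: 9.4
tcp_pos: [0.645, -0.2396, 0.0152]
tool_rot: [0.587, 0.809, 0.0, 0.001]
contact_force: [-0.7, 0.7, 4.5]
width: 0.048
gripper_force: 20.7
```

{"api": "servo_tool", "payload": {
  "delta_rot": [
    [0,0,0],
    [0,0,0],
    [0,0,0],
    [0,0,0],
    [0,0,0],
    [0,0,0],
    [0,0,0],
    [0,0,0],
    [0,0,0],
    [0,0,0],
    [0,0,0],
    [0,0,0]
  ],
  "linear": [
    [0,0,-10],
    [0,0,-30],
    [0,0,-35],
    [0,0,-25],
    [15.6,-21.1,0],
    [15.6,-21.1,0],
    [15.6,-21.1,0],
    [15.6,-21.1,0],
    [15.6,-21.1,0],
    [15.6,-21.1,0],
    [15.6,-21.1,0],
    [15.6,-21.1,0]
  ],
  "fingers": [45,45,45,45,45,45,45,45,45,45,45,45]
}}

```text
time_s: 10.4
tcp_pos: [0.4441, -0.1727, 0.1148]
tool_rot: [0.587, 0.809, -0.0, 0.0]
contact_force: [0.8, -0.6, -1.0]
width: 0.0484
gripper_force: 20.9
```

{"api": "servo_tool", "payload": {
  "delta_rot": [
    [0,0,0],
    [0,0,0],
    [0,0,0]
  ],
  "linear": [
    [0,0,15],
    [0,0,10],
    [0,0,0]
  ],
  "fingers": [45,45,45]
}}

```text
time_s: 10.65
tcp_pos: [0.4439, -0.1725, 0.0885]
tool_rot: [0.587, 0.809, -0.0, -0.002]
contact_force: [-0.7, -0.5, -0.5]
width: 0.0481
gripper_force: 20.9
```

```bash
python3 - <<'E'
from h import *
f=manip.grab_frame("wrist"); cv2.imwrite("pics/w7.png",f[100:400,130:500,::-1]); 
move((.4459,-.173,.0375),17.9); s=manip.state(); print(s["width"],s["tcp_pos"])
E
```

```text
shift mm [-0.5  1.1 51.7] y-heading 18.06 turn z 0.16 tilt [-1.6e-03  6.0e-04 -1.0e+00]
0.04829182974092802 [ 0.44477032 -0.17290323  0.08923833]
```

View pics/w7.png

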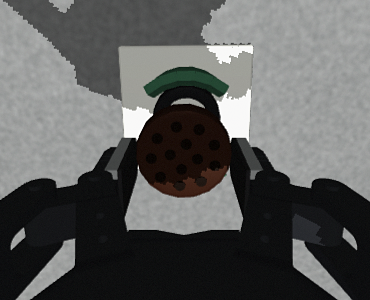

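The cocoa biscuit is held level at crop (183,150), in line with the bore.

{"api": "servo_tool", "payload": {
  "delta_rot": [
    [0,0,0],
    [0,0,0],
    [0,0,0],
    [0,0,0],
    [0,0,0],
    [0,0,0],
    [0,0,0],
    [0,0,0]
  ],
  "linear": [
    [-0.5,1.1,10],
    [0,0,10],
    [0,0,10],
    [0,0,8],
    [0,0,6],
    [0,0,4],
    [0,0,0],
    [0,0,0]
  ],
  "fingers": [45,45,45,45,45,45,45,45]
}}

```text
time_s: 11.37
tcp_pos: [0.4468, -0.1734, 0.0415]
tool_rot: [0.587, 0.809, -0.0, 0.0]
contact_force: [0.1, -1.0, 0.6]
width: 0.0483
gripper_force: 20.9
```

{"api": "servo_tool", "payload": {
  "delta_rot": [
    [0,0,0],
    [0,0,0],
    [0,0,0],
    [0,0,0]
  ],
  "linear": [
    [0,0,2],
    [0,0,1],
    [0,0,0.6],
    [0,0,0]
  ],
  "fingers": [45,45,45,45]
}}

```text
time_s: 11.7
tcp_pos: [0.4467, -0.1733, 0.038]
tool_rot: [0.587, 0.809, -0.0, 0.0]
contact_force: [0.6, -0.6, -1.4]
width: 0.0483
gripper_force: 20.9
```

{"api": "servo_tool", "payload": {
  "delta_rot": [
    [0,0,0],
    [0,0,0],
    [0,0,0]
  ],
  "linear": [
    [0,0,0.5],
    [0,0,0.5],
    [0,0,0]
  ],
  "fingers": [45,45,45]
}}

```text
time_s: 11.95
tcp_pos: [0.4468, -0.1733, 0.0372]
tool_rot: [0.587, 0.809, 0.0, 0.0]
contact_force: [-0.8, -0.1, 2.3]
width: 0.0486
gripper_force: 21.2
```

{"api": "servo_tool", "payload": {
  "delta_rot": [
    [0,0,0],
    [0,0,0],
    [0,0,0],
    [0,0,0],
    [0,0,0],
    [0,0,0],
    [0,0,0],
    [0,0,0]
  ],
  "linear": [
    [0,0,0],
    [0,0,0],
    [0,0,0],
    [0,0,-8],
    [0,0,-20],
    [0,0,-30],
    [0,0,-25],
    [0,0,0]
  ],
  "fingers": [52,62,72,75,75,75,75,75]
}}

```text
time_s: 12.62
tcp_pos: [0.4497, -0.1745, 0.1249]
tool_rot: [0.587, 0.809, 0.001, 0.005]
contact_force: [0.5, 0.4, 0.4]
width: 0.0752
gripper_force: 0.0
```

{"api": "servo_tool", "payload": {
  "delta_rot": [
    [0,0,0],
    [0,0,0],
    [0,0,0],
    [0,0,0],
    [0,0,0],
    [0,0,0],
    [0,0,0],
    [0,0,0]
  ],
  "linear": [
    [-1.4,31,0],
    [-1.4,31,0],
    [-1.4,31,0],
    [-1.4,31,0],
    [-1.4,31,0],
    [-1.4,31,0],
    [0,0,0],
    [0,0,0]
  ],
  "fingers": [75,75,75,75,75,75,75,75]
}}

```text
time_s: 13.28
tcp_pos: [0.6268, -0.123, 0.1192]
tool_rot: [0.587, 0.81, -0.0, -0.0]
contact_force: [-0.8, 0.1, 0.2]
width: 0.0752
gripper_force: 0.0
```

```bash
python3 - <<'E'
from h import *
c=manip.get_calibration("wrist"); f=manip.grab_frame("wrist")[:,:,::-1].copy(); cv2.imwrite("pics/w8.png",f); np.save("pics/w8T.npy",c["T"])
q=proj(c,(.6268,-.1231,.01)); hs=cv2.cvtColor(f,cv2.COLOR_BGR2HSV)
e=blob(f,(hs[...,1]>110)&(hs[...,2]>70)&(hs[...,0]<35),q,50); print(q,e); p=ray(c,e[0],.008); print(p,manip.state()["time_s"])
move((p[0],p[1],.0155),17.9)
E
```

```text
[314.27575809 200.8291217 ] ((313.0855712890625, 200.318115234375), (56.42975997924805, 57.281280517578125), 80.37040710449219)
[ 0.62584827 -0.12350033  0.008     ] 13.3333
shift mm [ -0.3   0.5 103.7] y-heading 18.1 turn z 0.2 tilt [-2.1e-03  1.0e-04 -1.0e+00]
```

View pics/w8.png

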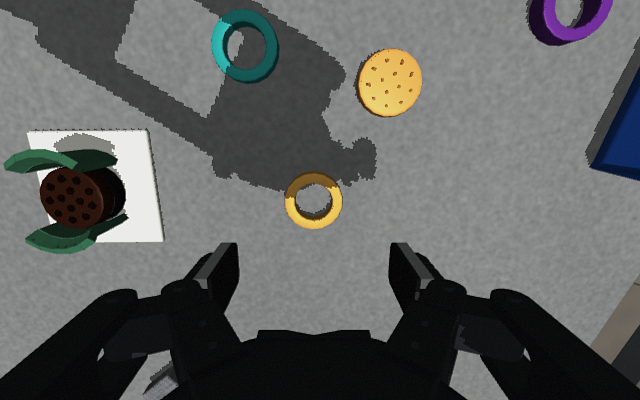

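Brass ring at (313,200) directly below; the cocoa biscuit sits flat on the spacer at (75,196); turquoise (246,46); golden (390,82).

{"api": "servo_tool", "payload": {
  "delta_rot": [
    [0,0,0],
    [0,0,0],
    [0,0,0],
    [0,0,0],
    [0,0,0],
    [0,0,0],
    [0,0,0]
  ],
  "linear": [
    [-0.3,0,25],
    [0,0,30],
    [0,0,22],
    [0,0,14],
    [0,0,7],
    [0,0,0],
    [0,0,0]
  ],
  "fingers": [75,75,75,75,75,75,75]
}}

```text
time_s: 13.92
tcp_pos: [0.6258, -0.1243, 0.0225]
tool_rot: [0.588, 0.809, -0.0, 0.0]
contact_force: [-0.1, -0.9, 0.4]
width: 0.075
gripper_force: 0.0
```

```bash
python3 - <<'E'
from h import *
move((.6258,-.1235,.015),17.9)
E
```

```text
shift mm [0.8 0.2 7.5] y-heading 18.03 turn z 0.13 tilt [ 1.e-04 -2.e-04 -1.e+00]
```

{"api": "servo_tool", "payload": {
  "delta_rot": [
    [0,0,0],
    [0,0,0],
    [0,0,0],
    [0,0,0],
    [0,0,0],
    [0,0,0],
    [0,0,0],
    [0,0,0],
    [0,0,0],
    [0,0,0]
  ],
  "linear": [
    [0.8,0,5],
    [0,0,2.5],
    [0,0,0],
    [0,0,0],
    [0,0,0],
    [0,0,0],
    [0,0,0],
    [0,0,0],
    [0,0,0],
    [0,0,0]
  ],
  "fingers": [75,75,75,60,50,45,45,45,45,45],
  "grip_force": 40
}}

```text
time_s: 14.75
tcp_pos: [0.6264, -0.1231, 0.0155]
tool_rot: [0.587, 0.809, 0.0, 0.001]
contact_force: [-1.2, -0.0, 5.3]
width: 0.047
gripper_force: 40.3
```

{"api": "servo_tool", "payload": {
  "delta_rot": [
    [0,0,0],
    [0,0,0],
    [0,0,0],
    [0,0,0],
    [0,0,0],
    [0,0,0],
    [0,0,0],
    [0,0,0],
    [0,0,0],
    [0,0,0],
    [0,0,0],
    [0,0,0]
  ],
  "linear": [
    [0,0,-10],
    [0,0,-30],
    [0,0,-35],
    [0,0,-25],
    [1.2,-26.6,0],
    [1.2,-26.6,0],
    [1.2,-26.6,0],
    [1.2,-26.6,0],
    [1.2,-26.6,0],
    [1.2,-26.6,0],
    [1.2,-26.6,0],
    [0,0,10]
  ],
  "fingers": [45,45,45,45,45,45,45,45,45,45,45,45]
}}

```text
time_s: 15.75
tcp_pos: [0.4421, -0.1733, 0.1057]
tool_rot: [0.588, 0.809, -0.001, -0.001]
contact_force: [-1.1, 0.6, -1.1]
width: 0.047
gripper_force: 41.6
```

{"api": "servo_tool", "payload": {
  "delta_rot": [
    [0,0,0],
    [0,0,0]
  ],
  "linear": [
    [0,0,5],
    [0,0,0]
  ],
  "fingers": [45,45]
}}

```text
time_s: 15.92
tcp_pos: [0.446, -0.1728, 0.099]
tool_rot: [0.588, 0.809, -0.0, -0.0]
contact_force: [0.3, 0.7, -1.4]
width: 0.0469
gripper_force: 41.6
```

```bash
python3 - <<'E'
from h import *
move((.4462,-.173,.051),17.9)
E
```

```text
shift mm [-0.3  0.2 48. ] y-heading 18.04 turn z 0.14 tilt [-9.e-04  4.e-04 -1.e+00]
```

{"api": "servo_tool", "payload": {
  "delta_rot": [
    [0,0,0],
    [0,0,0],
    [0,0,0],
    [0,0,0],
    [0,0,0],
    [0,0,0],
    [0,0,0],
    [0,0,0]
  ],
  "linear": [
    [-0.3,0.2,12],
    [0,0,10],
    [0,0,9],
    [0,0,7],
    [0,0,4],
    [0,0,2.5],
    [0,0,0],
    [0,0,0]
  ],
  "fingers": [45,45,45,45,45,45,45,45]
}}

```text
time_s: 16.58
tcp_pos: [0.4469, -0.1732, 0.0551]
tool_rot: [0.587, 0.809, 0.0, 0.0]
contact_force: [0.3, -0.2, -1.3]
width: 0.0471
gripper_force: 41.6
```

{"api": "servo_tool", "payload": {
  "delta_rot": [
    [0,0,0],
    [0,0,0],
    [0,0,0],
    [0,0,0]
  ],
  "linear": [
    [0,0,1.8],
    [0,0,1],
    [0,0,0.6],
    [0,0,0]
  ],
  "fingers": [45,45,45,45]
}}

```text
time_s: 16.92
tcp_pos: [0.4467, -0.1732, 0.0517]
tool_rot: [0.587, 0.809, 0.0, 0.0]
contact_force: [-1.1, 0.6, -1.5]
width: 0.0469
gripper_force: 41.7
```

{"api": "servo_tool", "payload": {
  "delta_rot": [
    [0,0,0],
    [0,0,0],
    [0,0,0],
    [0,0,0],
    [0,0,0],
    [0,0,0],
    [0,0,0],
    [0,0,0],
    [0,0,0],
    [0,0,0]
  ],
  "linear": [
    [0,0,0.5],
    [0,0,0],
    [0,0,0],
    [0,0,0],
    [0,0,0],
    [0,0,-8],
    [0,0,-20],
    [0,0,-30],
    [0,0,-12],
    [0,0,0]
  ],
  "fingers": [45,45,52,62,72,75,75,75,75,75]
}}

```text
time_s: 17.75
tcp_pos: [0.4487, -0.174, 0.1243]
tool_rot: [0.587, 0.809, 0.001, 0.004]
contact_force: [0.7, -0.5, -0.2]
width: 0.0753
gripper_force: 0.0
```

{"api": "servo_tool", "payload": {
  "delta_rot": [
    [0,0,0],
    [0,0,0],
    [0,0,0],
    [0,0,0],
    [0,0,0],
    [0,0,0],
    [0,0,0],
    [0,0,0],
    [0,0,0],
    [0,0,0]
  ],
  "linear": [
    [10.8,30.5,0],
    [10.8,30.5,0],
    [10.8,30.5,0],
    [10.8,30.5,0],
    [10.8,30.5,0],
    [10.8,30.5,0],
    [10.8,30.5,0],
    [10.8,30.5,0],
    [0,0,0],
    [0,0,0]
  ],
  "fingers": [75,75,75,75,75,75,75,75,75,75]
}}

```text
time_s: 18.58
tcp_pos: [0.6519, -0.0142, 0.1193]
tool_rot: [0.587, 0.81, -0.001, -0.001]
contact_force: [0.1, -0.2, -0.7]
width: 0.0748
gripper_force: 0.0
```

```bash
python3 - <<'E'
from h import *
c=manip.get_calibration("wrist"); f=manip.grab_frame("wrist")[:,:,::-1].copy(); cv2.imwrite("pics/w9.png",f); np.save("pics/w9T.npy",c["T"])
q=proj(c,(.652,-.0155,.01)); hs=cv2.cvtColor(f,cv2.COLOR_BGR2HSV)
e=blob(f,(hs[...,1]>90)&(hs[...,2]>70)&(hs[...,0]<35),q,50); print(q,e); p=ray(c,e[0],.009); print(p,manip.state()["time_s"])
move((p[0],p[1],.0150),17.9)
E
```

```text
[314.08788149 202.0921392 ] ((314.5225830078125, 201.17697143554688), (57.11439514160156, 57.25527572631836), 147.58096313476562)
[ 0.65218456 -0.01486494  0.009     ] 18.6333
shift mm [ -0.2   1.6 104.5] y-heading 18.12 turn z 0.22 tilt [-3.1e-03 -4.0e-04 -1.0e+00]
```

View pics/w9.png

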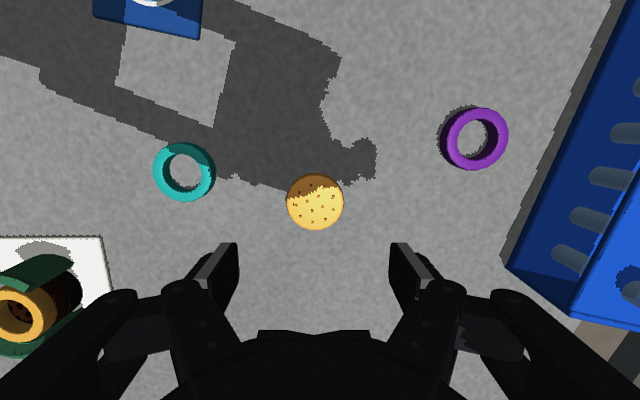

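Golden biscuit at (315,201) below the tool; the clamp ring sits in the holder at (22,312); the turquoise ring at (184,172) is clear of the fingers.

{"api": "servo_tool", "payload": {
  "delta_rot": [
    [0,0,0],
    [0,0,0],
    [0,0,0],
    [0,0,0],
    [0,0,0],
    [0,0,0],
    [0,0,0]
  ],
  "linear": [
    [-0.5,0.5,25],
    [0,0,30],
    [0,0,22],
    [0,0,14],
    [0,0,6],
    [0,0,0],
    [0,0,0]
  ],
  "fingers": [75,75,75,75,75,75,75]
}}

```text
time_s: 19.22
tcp_pos: [0.6522, -0.0163, 0.0245]
tool_rot: [0.588, 0.809, -0.0, 0.0]
contact_force: [-0.4, 0.5, 0.4]
width: 0.0749
gripper_force: 0.0
```

```bash
python3 - <<'E'
from h import *
move((.6522,-.0149,.015),17.9)
E
```

```text
shift mm [1.3 0.4 9.5] y-heading 18.02 turn z 0.12 tilt [ 2.e-04 -2.e-04 -1.e+00]
```

{"api": "servo_tool", "payload": {
  "delta_rot": [
    [0,0,0],
    [0,0,0],
    [0,0,0],
    [0,0,0],
    [0,0,0],
    [0,0,0],
    [0,0,0],
    [0,0,0],
    [0,0,0],
    [0,0,0]
  ],
  "linear": [
    [1.2,0.3,6],
    [0,0,3.2],
    [0,0,0],
    [0,0,0],
    [0,0,0],
    [0,0,0],
    [0,0,0],
    [0,0,0],
    [0,0,0],
    [0,0,0]
  ],
  "fingers": [75,75,75,65,57,52,48,45,45,45],
  "grip_force": 20
}}

```text
time_s: 20.05
tcp_pos: [0.6526, -0.0144, 0.0154]
tool_rot: [0.587, 0.809, 0.0, 0.0]
contact_force: [-0.8, 0.3, 4.6]
width: 0.0483
gripper_force: 20.4
```

{"api": "servo_tool", "payload": {
  "delta_rot": [
    [0,0,0],
    [0,0,0],
    [0,0,0],
    [0,0,0],
    [0,0,0],
    [0,0,0],
    [0,0,0],
    [0,0,0],
    [0,0,0],
    [0,0,0],
    [0,0,0],
    [0,0,0]
  ],
  "linear": [
    [0,0,-10],
    [0,0,-30],
    [0,0,-35],
    [0,0,-30],
    [27.7,-12.5,0],
    [27.7,-12.5,0],
    [27.7,-12.5,0],
    [27.7,-12.5,0],
    [27.7,-12.5,0],
    [27.7,-12.5,0],
    [27.7,-12.5,0],
    [0,-12.5,0]
  ],
  "fingers": [45,45,45,45,45,45,45,45,45,45,45,45]
}}

```text
time_s: 21.05
tcp_pos: [0.4951, 0.1422, 0.1201]
tool_rot: [0.586, 0.81, 0.0, -0.001]
contact_force: [-0.6, 0.7, 0.7]
width: 0.048
gripper_force: 20.9
```

{"api": "servo_tool", "payload": {
  "delta_rot": [
    [0,0,0],
    [0,0,0]
  ],
  "linear": [
    [0,0,0],
    [0,0,0]
  ],
  "fingers": [45,45]
}}

```text
time_s: 21.22
tcp_pos: [0.4973, 0.139, 0.1202]
tool_rot: [0.587, 0.809, 0.0, 0.0]
contact_force: [0.9, 0.4, -0.0]
width: 0.0485
gripper_force: 20.9
```

```bash
python3 - <<'E'
from h import *
c=manip.get_calibration("wrist"); f=manip.grab_frame("wrist")[:,:,::-1].copy(); cv2.imwrite("pics/w10.png",f); np.save("pics/w10T.npy",c["T"])
s=manip.state();print(s["tcp_pos"],s["width"],s["time_s"]); print(proj(c,(.471,.217,.006)),proj(c,(.483,.118,.006)))
E
```

```text
[0.4981252  0.13887293 0.12025953] 0.04829166841858993 21.2667
[313.16895035  99.99650846] [291.35545694 216.01061846]
```

View pics/w10.png

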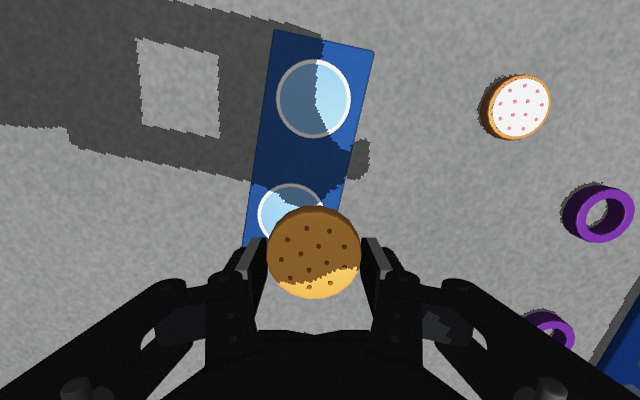

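Left place centre at (313,99), half shadowed; the right place is partly behind the held golden biscuit; iced biscuit at (516,106).

```bash
python3 - <<'E'
from h import *
c=manip.get_calibration("wrist"); c["T"]=np.load("pics/w10T.npy"); f=cv2.imread("pics/w10.png")
hs=cv2.cvtColor(f,cv2.COLOR_BGR2HSV)
m=~((hs[...,0]>95)&(hs[...,0]<125)&(hs[...,1]>150))   # not board blue
e=blob(f,m,(313,99),46); print(e,ray(c,e[0],.006)); print("iced",ray(c,(518,107),.01))
p=ray(c,e[0],.006); move((p[0],p[1],.12),17.9)
E
```

```text
((312.7981262207031, 98.15308380126953), (75.4909439086914, 79.91657257080078), 178.5785369873047) [0.47028235 0.21823669 0.006     ]
iced [0.62725343 0.26238855 0.01      ]
shift mm [84.1 -1.9  0.2] y-heading 18.05 turn z 0.15 tilt [ 1.8e-03  1.0e-04 -1.0e+00]
```

{"api": "servo_tool", "payload": {
  "delta_rot": [
    [0,0,0],
    [0,0,0],
    [0,0,0],
    [0,0,0],
    [0,0,0],
    [0,0,0],
    [0,0,0],
    [0,0,0],
    [0,0,0]
  ],
  "linear": [
    [20,-0.5,0],
    [28,-0.5,0],
    [25,-0.5,0],
    [10.5,-0.5,10],
    [0,0,25],
    [0,0,25],
    [0,0,15],
    [0,0,0],
    [0,0,0]
  ],
  "fingers": [45,45,45,45,45,45,45,45,45]
}}

```text
time_s: 22.02
tcp_pos: [0.4698, 0.2171, 0.0439]
tool_rot: [0.588, 0.809, -0.001, -0.0]
contact_force: [0.2, 0.5, -0.3]
width: 0.0485
gripper_force: 20.9
```

```bash
python3 - <<'E'
from h import *
move((.4705,.2177,.0214),17.9)
E
```

```text
shift mm [ 0.4  0.9 22.5] y-heading 18.01 turn z 0.11 tilt [-0.0015 -0.001  -1.    ]
```

{"api": "servo_tool", "payload": {
  "delta_rot": [
    [0,0,0],
    [0,0,0],
    [0,0,0],
    [0,0,0],
    [0,0,0],
    [0,0,0],
    [0,0,0]
  ],
  "linear": [
    [0.4,0.9,8],
    [0,0,7],
    [0,0,3],
    [0,0,2],
    [0,0,1],
    [0,0,0],
    [0,0,0]
  ],
  "fingers": [45,45,45,45,45,45,45]
}}

```text
time_s: 22.6
tcp_pos: [0.4702, 0.2184, 0.024]
tool_rot: [0.587, 0.809, 0.0, 0.0]
contact_force: [-0.0, 0.2, 0.1]
width: 0.0484
gripper_force: 20.9
```

{"api": "servo_tool", "payload": {
  "delta_rot": [
    [0,0,0],
    [0,0,0],
    [0,0,0],
    [0,0,0],
    [0,0,0]
  ],
  "linear": [
    [0,0,1],
    [0,0,0.8],
    [0,0,0.5],
    [0,0,0.4],
    [0,0,0]
  ],
  "fingers": [45,45,45,45,45]
}}

```text
time_s: 23.02
tcp_pos: [0.4701, 0.2184, 0.0214]
tool_rot: [0.587, 0.809, 0.0, 0.0]
contact_force: [-1.3, -0.1, 2.3]
width: 0.0483
gripper_force: 21.2
```

{"api": "servo_tool", "payload": {
  "delta_rot": [
    [0,0,0],
    [0,0,0],
    [0,0,0],
    [0,0,0],
    [0,0,0],
    [0,0,0],
    [0,0,0],
    [0,0,0]
  ],
  "linear": [
    [0,0,0],
    [0,0,0],
    [0,0,0],
    [0,0,-8],
    [0,0,-25],
    [0,0,-35],
    [0,0,-28],
    [0,0,0]
  ],
  "fingers": [52,62,72,75,75,75,75,75]
}}

```text
time_s: 23.68
tcp_pos: [0.4735, 0.2199, 0.123]
tool_rot: [0.587, 0.809, 0.005, 0.003]
contact_force: [0.6, 0.0, -0.9]
width: 0.0749
gripper_force: 0.0
```

{"api": "servo_tool", "payload": {
  "delta_rot": [
    [0,0,0],
    [0,0,0],
    [0,0,0],
    [0,0,0],
    [0,0,0],
    [0,0,0],
    [0,0,0],
    [0,0,0]
  ],
  "linear": [
    [-1.2,27,0],
    [-1.2,27,0],
    [-1.2,27,0],
    [-1.2,27,0],
    [-1.2,27,0],
    [-1.2,27,0],
    [0,0,0],
    [0,0,0]
  ],
  "fingers": [75,75,75,75,75,75,75,75]
}}

```text
time_s: 24.35
tcp_pos: [0.6269, 0.2617, 0.1161]
tool_rot: [0.588, 0.809, -0.001, -0.0]
contact_force: [0.2, -0.6, 0.3]
width: 0.0751
gripper_force: 0.0
```

```bash
python3 - <<'E'
from h import *
c=manip.get_calibration("wrist"); f=manip.grab_frame("wrist")[:,:,::-1].copy(); cv2.imwrite("pics/w11.png",f); np.save("pics/w11T.npy",c["T"])
print(manip.state()["tcp_pos"],proj(c,(.6273,.262,.01)),manip.state()["time_s"])
E
```

```text
[0.62573169 0.26145187 0.11624407] [314.92430042 201.47316665] 24.4
```

View pics/w11.png

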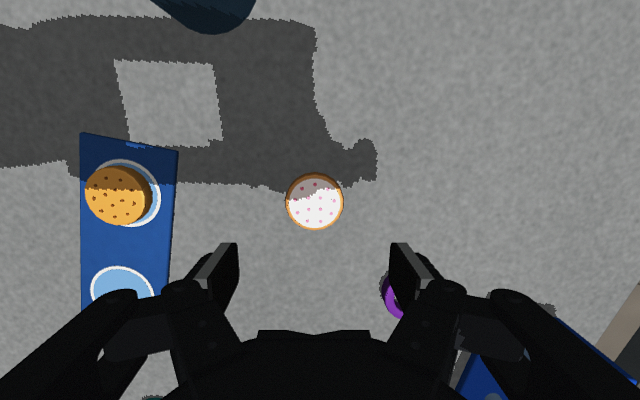

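Iced biscuit spans 285–344 by 172–231, centre (314.5,201.5); golden is on the left place at (119,194); the purple ring is clear.

{"api": "servo_tool", "payload": {
  "delta_rot": [
    [0,0,0],
    [0,0,0],
    [0,0,0],
    [0,0,0],
    [0,0,0],
    [0,0,0],
    [0,0,0]
  ],
  "linear": [
    [0,0.5,25],
    [0,0,30],
    [0,0,22],
    [0,0,12],
    [0,0,5],
    [0,0,0],
    [0,0,0]
  ],
  "fingers": [75,75,75,75,75,75,75]
}}

```text
time_s: 24.98
tcp_pos: [0.6273, 0.2621, 0.0243]
tool_rot: [0.587, 0.809, 0.001, 0.0]
contact_force: [0.1, -0.8, 0.2]
width: 0.0749
gripper_force: 0.0
```

```bash
python3 - <<'E'
from h import *
c=manip.get_calibration("wrist"); c["T"]=np.load("pics/w11T.npy"); p=ray(c,(314.5,201.5),.009); print(p)
move((p[0],p[1],.015),17.9)
E
```

```text
[0.62705135 0.26160601 0.009     ]
shift mm [-0.4 -0.4  9.3] y-heading 18.06 turn z 0.16 tilt [ 1.6e-03  5.0e-04 -1.0e+00]
```

{"api": "servo_tool", "payload": {
  "delta_rot": [
    [0,0,0],
    [0,0,0],
    [0,0,0],
    [0,0,0],
    [0,0,0],
    [0,0,0],
    [0,0,0],
    [0,0,0],
    [0,0,0],
    [0,0,0]
  ],
  "linear": [
    [-0.3,-0.3,6],
    [0,0,3],
    [0,0,0],
    [0,0,0],
    [0,0,0],
    [0,0,0],
    [0,0,0],
    [0,0,0],
    [0,0,0],
    [0,0,0]
  ],
  "fingers": [75,75,75,65,57,52,48,45,45,45],
  "grip_force": 20
}}

```text
time_s: 25.82
tcp_pos: [0.6268, 0.2616, 0.0146]
tool_rot: [0.587, 0.809, 0.0, 0.0]
contact_force: [-1.3, 0.1, 4.0]
width: 0.0486
gripper_force: 20.6
```

{"api": "servo_tool", "payload": {
  "delta_rot": [
    [0,0,0],
    [0,0,0],
    [0,0,0],
    [0,0,0],
    [0,0,0],
    [0,0,0],
    [0,0,0],
    [0,0,0],
    [0,0,0],
    [0,0,0],
    [0,0,0],
    [0,0,0]
  ],
  "linear": [
    [0,0,-10],
    [0,0,-30],
    [0,0,-35],
    [0,0,-30],
    [-20,-24.5,0],
    [-20,-24.5,0],
    [-20,-24.5,0],
    [-20,-24.5,0],
    [-20,-24.5,0],
    [-20,-24.5,0],
    [-20,-24.5,0],
    [-20,-24.5,0]
  ],
  "fingers": [45,45,45,45,45,45,45,45,45,45,45,45]
}}

```text
time_s: 26.82
tcp_pos: [0.4889, 0.0476, 0.1194]
tool_rot: [0.587, 0.809, 0.0, 0.0]
contact_force: [0.1, -1.1, -0.1]
width: 0.0482
gripper_force: 20.9
```

{"api": "servo_tool", "payload": {
  "delta_rot": [
    [0,0,0],
    [0,0,0]
  ],
  "linear": [
    [0,0,0],
    [0,0,0]
  ],
  "fingers": [45,45]
}}

```text
time_s: 26.98
tcp_pos: [0.4894, 0.0477, 0.1196]
tool_rot: [0.588, 0.809, 0.0, 0.0]
contact_force: [-0.1, 0.0, -0.6]
width: 0.0486
gripper_force: 20.9
```

```bash
python3 - <<'E'
from h import *
c=manip.get_calibration("wrist"); f=manip.grab_frame("wrist")[:,:,::-1].copy(); cv2.imwrite("pics/w12.png",f); np.save("pics/w12T.npy",c["T"])
s=manip.state(); print(s["tcp_pos"],s["width"],s["time_s"])
hs=cv2.cvtColor(f,cv2.COLOR_BGR2HSV); q=proj(c,(.483,.118,.006)); g=proj(c,(.4703,.2183,.013))
e=blob(f,~((hs[...,0]>95)&(hs[...,0]<125)&(hs[...,1]>150)),q,46); p=ray(c,e[0],.006); print(q,e,p)
e=blob(f,(hs[...,1]>90)&(hs[...,0]<35),g,46); print("golden",g,e,ray(c,e[0],.015))
move((p[0],p[1],.12),17.9)
E
```

```text
[0.49042989 0.04852104 0.11967663] 0.04816279522885956 27.0333
[333.33909181 117.45417951] ((332.48455810546875, 115.966064453125), (74.23345947265625, 77.8639907836914), 8.481172561645508) [0.48196267 0.11888385 0.006     ]
golden [363.48345602 -30.20602011] ((360.3321533203125, -9.058899879455566), (43.47804260253906, 53.45186233520508), 85.88201904296875) [0.47264336 0.20478295 0.015     ]
shift mm [69.5 13.7 -0.3] y-heading 17.99 turn z 0.09 tilt [ 1.7e-03  4.0e-04 -1.0e+00]
```

View pics/w12.png

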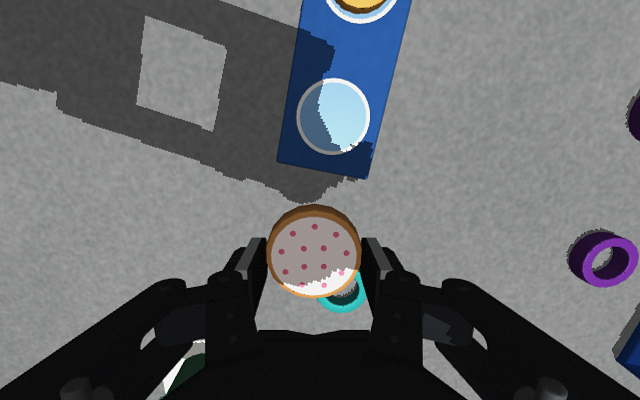

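Right place at (332,116), iced biscuit held level at (314,251).

{"api": "servo_tool", "payload": {
  "delta_rot": [
    [0,0,0],
    [0,0,0],
    [0,0,0],
    [0,0,0],
    [0,0,0],
    [0,0,0],
    [0,0,0],
    [0,0,0],
    [0,0,0]
  ],
  "linear": [
    [15,3,0],
    [22,5,0],
    [22,4,0],
    [10,2,10],
    [0,0,25],
    [0,0,25],
    [0,0,15],
    [0,0,0],
    [0,0,0]
  ],
  "fingers": [45,45,45,45,45,45,45,45,45]
}}

```text
time_s: 27.78
tcp_pos: [0.4817, 0.119, 0.0431]
tool_rot: [0.587, 0.81, -0.001, -0.001]
contact_force: [-0.4, -0.3, 0.9]
width: 0.0483
gripper_force: 21.0
```

```bash
python3 - <<'E'
from h import *
move((.4822,.1186,.0206),17.9)
E
```

```text
shift mm [-0.5  0.4 22.5] y-heading 18.12 turn z 0.22 tilt [-1.9e-03 -6.0e-04 -1.0e+00]
```

{"api": "servo_tool", "payload": {
  "delta_rot": [
    [0,0,0],
    [0,0,0],
    [0,0,0],
    [0,0,0],
    [0,0,0],
    [0,0,0],
    [0,0,0]
  ],
  "linear": [
    [-0.5,0.4,8],
    [0,0,7],
    [0,0,3],
    [0,0,2],
    [0,0,1],
    [0,0,0],
    [0,0,0]
  ],
  "fingers": [45,45,45,45,45,45,45]
}}

```text
time_s: 28.37
tcp_pos: [0.4825, 0.1182, 0.0233]
tool_rot: [0.587, 0.809, 0.0, 0.0]
contact_force: [0.7, 0.3, -0.8]
width: 0.0485
gripper_force: 21.0
```

{"api": "servo_tool", "payload": {
  "delta_rot": [
    [0,0,0],
    [0,0,0],
    [0,0,0],
    [0,0,0]
  ],
  "linear": [
    [0,0,0.8],
    [0,0,0.6],
    [0,0,0.4],
    [0,0,0]
  ],
  "fingers": [45,45,45,45]
}}

```text
time_s: 28.7
tcp_pos: [0.4823, 0.1182, 0.0213]
tool_rot: [0.587, 0.809, -0.0, 0.0]
contact_force: [0.5, 0.4, -0.8]
width: 0.0487
gripper_force: 21.0
```

{"api": "servo_tool", "payload": {
  "delta_rot": [
    [0,0,0],
    [0,0,0],
    [0,0,0]
  ],
  "linear": [
    [0,0,0.4],
    [0,0,0.4],
    [0,0,0]
  ],
  "fingers": [45,45,45]
}}

```text
time_s: 28.95
tcp_pos: [0.4824, 0.1182, 0.0206]
tool_rot: [0.587, 0.809, 0.0, 0.0]
contact_force: [-0.2, 0.3, 1.7]
width: 0.0486
gripper_force: 21.1
```

{"api": "servo_tool", "payload": {
  "delta_rot": [
    [0,0,0],
    [0,0,0],
    [0,0,0],
    [0,0,0],
    [0,0,0],
    [0,0,0],
    [0,0,0],
    [0,0,0],
    [0,0,0],
    [0,0,0],
    [0,0,0]
  ],
  "linear": [
    [0,0,0],
    [0,0,0],
    [0,0,0],
    [0,0,-8],
    [0,0,-25],
    [0,0,-35],
    [0,0,-35],
    [-25,0,-35],
    [-25,0,0],
    [0,0,0],
    [0,0,0]
  ],
  "fingers": [52,62,72,75,75,75,75,75,75,75,75]
}}

```text
time_s: 29.87
tcp_pos: [0.4977, 0.0708, 0.1582]
tool_rot: [0.588, 0.809, 0.0, 0.0]
contact_force: [0.1, 0.2, -0.8]
width: 0.0752
gripper_force: 0.0
```

```bash
python3 - <<'E'
from h import *
c=manip.get_calibration("wrist"); f=manip.grab_frame("wrist")[:,:,::-1].copy(); np.save("pics/w13T.npy",c["T"])
print(manip.state()["tcp_pos"],manip.state()["time_s"])
ps=[proj(c,(.4703,.218,.01)),proj(c,(.4823,.1184,.01)),proj(c,(.446,-.173,.03))]; print(ps)
cv2.imwrite("pics/w13.png",cv2.resize(f,(800,500)))
E
```

```text
[0.4970707  0.071321   0.15742013] 29.9167
[array([336.77052014,  21.03511734]), array([314.05739667, 138.63167437]), array([202.31976661, 383.03641683])]
```

View pics/w13.png

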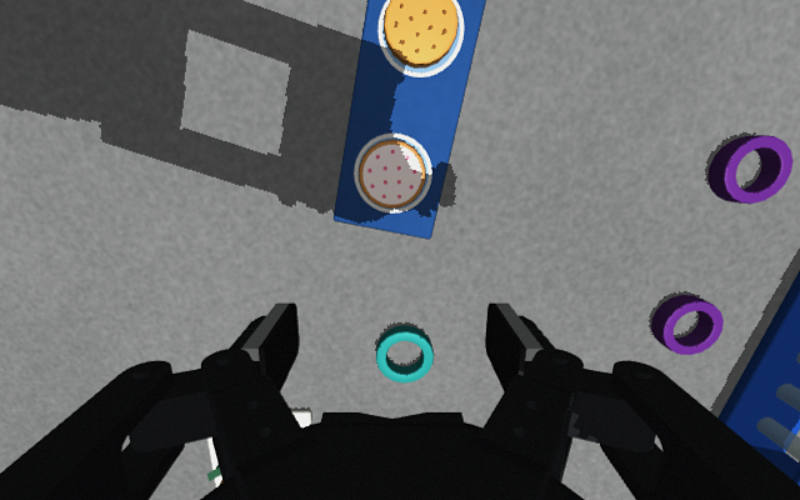

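Both reference biscuits lie centred in their places: iced at (393,173), golden at (422,28). The clamp ring was seen seated in the holder earlier, and the arm is clear of everything.

```bash
python3 -c "
from bench import manip
print(manip.hand_in())"
```

```text
the job is handed in; nothing more can be done
None
```

I handed the job in at about 30 s on the robot clock: the holder has the spacer ring, cocoa biscuit and clamp ring stacked in that order, and the golden (left) and iced (right) biscuits lie centred on the board; the clamp ring's seating was last seen from the side, not close up.

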